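Release the red die from the pirate-game dice dispenser

TASK

It is the captain's roll: find the well of the wooden dice dispenser that holds the red die, pull that lane's brass gate knob all the way out past its click so that the red die drops down its chute, then push the same knob fully home again. Leave the ivory die's gate shut.

Things in the scene. Friction and masses are not known exactly. Their poses are not given: they have to be found in the camera images.
- dispenser: Wooden two-lane dice dispenser fixed on the table. Origin on the table surface, z up, -x out of its front face (at x -36 mm; two brass knobs, roughly facing the robot), +x to the open green tray (to x 130, walls 35 high). 170 wide, hopper (x -36 to 30) 126 high. Two open 28 mm square wells in the top at x 0, y +45 (left lane) and y -45 (right lane); one die in each, on a gate with its top at z 97.
- gate_left (a joint): Pull-out (m) along dispenser -x of the gate of the lane at its y +45: 0 home, 0.050 out at its stop. Sprung clicks at 0.008 and 0.042 (about 5 N); else 1 N friction, stays where left. Pull its brass knob: cylinder along x, 24 mm diameter, 24 long, centre at dispenser x -82 home (-132 out), y +45, z 94.5, on a stem 12 wide, 8 high. The die drops down a ramp by the time it is out.
- gate_right (a joint): The same for the gate of the lane at the dispenser's y -45: 0 home (shut), 0.050 fully out. Its knob is the same, centre at dispenser x -82 when home, y -45, z 94.5 mm.
- red_die: Red die with white pips, 22 mm cube, 16 g, origin at the centre of its underside as built, z up at the start. It lies in either the left or the right well; an ivory die with black pips of the same size lies in the other.

How it is judged:
By the outcome, as a careful person would: the job done as asked, in the order asked, and still so for the second after the job is handed in, with the robot touching nothing.
It also fails if it takes over 32 s, if anything falls off the work surface, if the arm or the gripper's body presses on something with over 40 N, if the wrist force passes 120 N, or if a joint passes its speed limit or range.

ROBOT

A 6-joint arm with a two-finger parallel gripper is mounted at the origin on the work surface. World frame = base frame: x ahead of the robot, y to its left, z up, the work surface at z = 0. Lengths are in mm, angles in rad, forces in N, time in s.
With the tool pointing down it reaches from about 225 to 725 mm from the base axis. Payload 3.1 kg.
Tool frame: the origin (TCP) lies midway between the tips of the shut fingers; the grasp point (between the pads) lies behind it (robot.grasp_offset is the z of the grasp point in the tool frame, in mm); z points along the fingers, y is the line along which they close (so a half turn about z gives the same grasp; the last joint's range is limited). The gripper opens to 85 mm and grips with 20 to 120 N. Pads are 22 mm wide; open, the fingers measure 114 mm over their backs; the gripper's body (76 mm by 85 mm) begins 54 mm behind the grasp point. The pads swing forward as they close: fully open they stand 13 mm farther back than shut.
Start: joints at [-1.432, 0.048, 0.099, 1.622, 0, 1.443], TCP at [138.399, -506.422, 231.312] pointing down, gripper open.
Joint ranges: [-2.91, 2.91], [-0.99, 1.94], [-1.21, 1.42], [-2.12, 2.29], [-1.49, 1.47], [-3.14, 3.14]. Speed limits (rad/s): [2.79, 2.79, 3.14, 3.14, 3.14, 3.14].

INTERFACE

Orientations are given as a unit quaternion [x, y, z, w].
In Python, from bench import robot, grip, camera, camera_model, job, sensors gives the robot as it stands. Calls block until the motion is done:
- robot.goto(position, orientation): joint-space move of the TCP to a pose.
- robot.movel(position, ori=None, vel=150, threshold=None): straight line of the TCP; ori=None keeps the orientation; vel is the mean speed in mm/s. With threshold (N) it stops when the force on the tool has changed by that much, and returns True; else False.
- robot.goto_joints(angles): joint-space move.
- grip(opening): finger opening in mm; the grip force is fixed at half the most; returns when the fingers have stopped.
- robot.hold(seconds).
- robot.ik(position, orientation): joint angles nearest the present ones, or None.
- camera(name): name is "scene" or "side" or "wrist"; returns the picture (400x640x3 uint8, blue, green, red); there is no depth.
- camera_model(name): a dict with "fx", "fy", "cx", "cy" (pixels), "dist" ([k1, k2, p1, p2, k3] as OpenCV has them; the pictures are not rectified), "position" and "rotation" of the camera in the world. Camera axes: x right, y down, z forward; pixel columns grow to the right and rows downward; lengths in mm; the calibration is good to about 2 mm. A picture is of the moment at which its call begins: read the wrist's pose just before it. camera_model takes no time and is no camera call; for the wrist camera it gives the pose at the moment of the call.
A pose or a line that the arm cannot do raises robot.Unreachable and nothing moves.
- job.finish_job(): hands the job in; it is judged then, once.
Readings, each from a call of its own:
- sensors.read_time(): time.
- sensors.read_joint_positions(): joint angles.
- sensors.read_qd(): joint speeds.
- sensors.read_joint_torque(): joint torques, N m.
- sensors.read_eef_pos(): TCP position.
- sensors.read_eef_rot(): TCP orientation.
- sensors.read_contact_force(): force on the tool from outside, world axes, zero at the start.
- sensors.read_torque(): the same for the moment, N m.
- sensors.read_finger_gap(): finger opening in mm.
- sensors.read_gripper_force(): force on a finger pad.
Only numpy, scipy, OpenCV 4.12 (cv2) and the standard library are available. Lean on these libraries where they do the work, as an engineer would, in place of code of your own. Each camera call takes 0.05 s, during which the arm holds its last target. There are 200 camera calls.

## Working session

There is one attempt and no reset: what is moved stays moved. The work goes in short steps, each a Python script; the robot and the scene stay as the last script left them, time stands still between calls to the robot, and variables do not carry over. Pictures are saved under pics/ and viewed, at most 10 in all, crops included, and the job is handed in when it is done.

```bash
ls; mkdir -p pics
python3 - <<'E'
from bench import *
import cv2
for n in ("scene","side"):
    cv2.imwrite(f"pics/{n}0.png",camera(n)); m=camera_model(n); print(n,{k:(v if not hasattr(v,'tolist') else v.tolist()) for k,v in m.items()})
print(robot.grasp_offset,sensors.read_time(),sensors.read_eef_rot())
E
```

```text
pics
scene {'fx': 431.5092300164604, 'fy': 431.5092300164604, 'cx': 325.195780911304, 'cy': 190.72431045282485, 'dist': [-0.030707558732781505, 0.0, 0.0, 0.0, 0.0], 'position': [875.9471207552386, -344.140524938996, 555.2671535328327], 'rotation': [0.8985860518681449, 0.2163393820350686, -0.09880638687366337, -0.368751511294091]}
side {'fx': 434.0645628352552, 'fy': 434.0645628352552, 'cx': 316.11797421569776, 'cy': 192.02261434056078, 'dist': [-0.06731701366535454, 0.0, 0.0, 0.0, 0.0], 'position': [585.6838022643261, -358.1183152541423, 609.7532826048729], 'rotation': [0.9406338628344532, -0.07910953720941147, 0.029137001873094457, -0.32878663648861284]}
-18.700000000000003 0.1 [ 9.91117047e-01  1.32987971e-01  2.37289958e-06 -1.09515798e-03]
```

View pics/scene0.png

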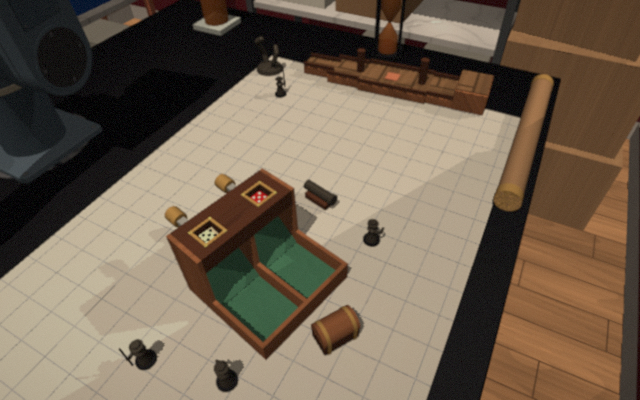

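View pics/side0.png

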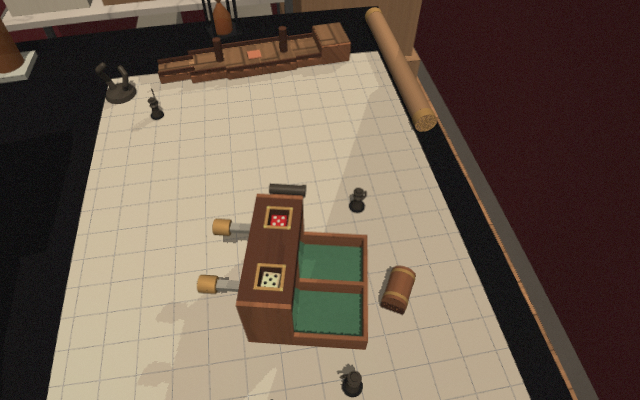

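Both views show the red die in the left (+y) well: scene (259,197), side (279,220). The ivory die is in the right well. The knobs are at about (222,227) and (208,284) in the side view. Next I'll enlarge both views.

Run:
```python
import cv2
a=cv2.imread("pics/side0.png")[180:350,190:390]; cv2.imwrite("pics/side_c.png",cv2.resize(a,None,fx=3.5,fy=3.5,interpolation=cv2.INTER_CUBIC))
a=cv2.imread("pics/scene0.png")[160:360,150:360]; cv2.imwrite("pics/scene_c.png",cv2.resize(a,None,fx=3,fy=3,interpolation=cv2.INTER_CUBIC))
```

```text
(no output)
```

View pics/side_c.png

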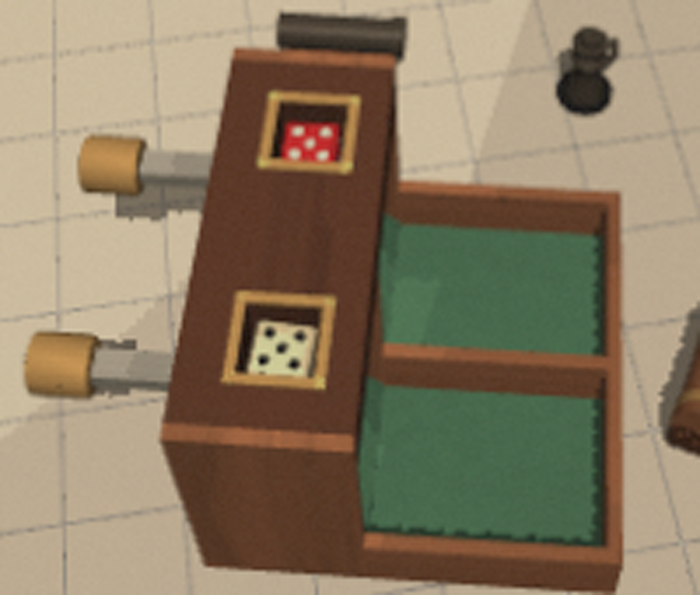

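View pics/scene_c.png

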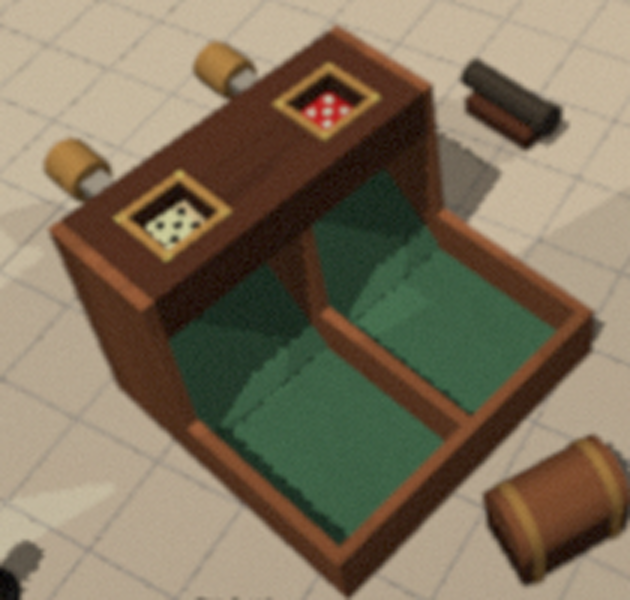

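The crops show the hopper's top corners, the tray corners and the knobs clearly. I'll fit x, y and yaw of the dispenser over both views.

```bash
cat > fit.py <<'E'
import numpy as np, cv2
from scipy.spatial.transform import Rotation as R
from scipy.optimize import least_squares
from bench import camera_model
O=np.array([(-36,85,126),(30,85,126),(-36,-85,126),(30,-85,126),(130,85,35),(130,-85,35),(-82,45,94.5),(-82,-45,94.5)],float)
S=(np.array([(234,51),(395,57),(163,437),(355,449),(620,193),(608,547),(111,165),(59,364)])+.5)/3.5-.5+[190,180]
C=(np.array([(337,27),(433,88),(53,231),(153,303),(592,314),(347,560),(225,70),(77,168)])+.5)/3-.5+[150,160]
def proj(n,P):
    m=camera_model(n); r=R.from_quat(m["rotation"]).as_matrix() if np.size(m["rotation"])==4 else np.array(m["rotation"])
    t=-r.T@np.array(m["position"])
    K=np.array([[m["fx"],0,m["cx"]],[0,m["fy"],m["cy"]],[0,0,1]])
    return cv2.projectPoints(P,cv2.Rodrigues(r.T)[0],t,K,np.array(m["dist"]))[0][:,0]
def W(p,P): return R.from_euler("z",p[2]).apply(P)+[p[0],p[1],0]
def res(p,sel=("side","scene")): return np.concatenate([(proj(n,W(p,O))-{"side":S,"scene":C}[n]).ravel() for n in sel])
for sel in (("side",),("scene",),("side","scene")):
    f=least_squares(lambda p:res(p,sel),[500,-200,0],loss="soft_l1",x_scale=[100,100,1]); print(sel,f.x,W(f.x,O[6:]).round(1).tolist())
print(res(f.x).reshape(-1,2).round(1).tolist())
E
python3 fit.py
```

```text
('side',) [ 5.82571404e+02 -5.64448923e+01 -2.29511486e-01] [[513.0, 6.0, 94.5], [492.5, -81.6, 94.5]]
('scene',) [ 5.80606970e+02 -5.74071689e+01 -2.21534086e-01] [[510.5, 4.5, 94.5], [490.7, -83.3, 94.5]]
('side', 'scene') [ 5.81621339e+02 -5.69552751e+01 -2.28108890e-01] [[511.9, 5.4, 94.5], [491.6, -82.2, 94.5]]
[[-1.4, -1.1], [-1.2, -0.5], [-1.8, 0.8], [-1.3, 0.8], [-0.7, -0.7], [3.9, 4.6], [0.2, 0.4], [1.9, 0.7], [1.0, -1.4], [1.1, -2.0], [0.0, -1.0], [-1.5, 2.2], [2.1, -2.4], [-0.3, 1.0], [1.4, 0.1], [2.7, 1.1]]
```

Run:
```python
from bench import *
import cv2
from scipy.spatial.transform import Rotation as R
q=(R.from_euler("z",-0.228)*R.from_euler("x",3.14159265)).as_quat()
robot.goto([511.9,5.4,170],q)
grip(60)
print(sensors.read_eef_pos(),sensors.read_time(),sensors.read_joint_positions())
cv2.imwrite("pics/w1.png",camera("wrist")); cv2.imwrite("pics/s1.png",camera("side"))
import fit
from fit import proj,W,O,f
print(proj("wrist",W(f.x,O)).round(0).tolist())
```

```text
[511.91471637   5.33316754 170.01493209] 4.1917 [-1.20646109e-01  8.51702493e-03 -6.28145615e-02  1.49942898e+00
  1.65024840e-05 -3.03407277e+00]
('side',) [ 5.82571404e+02 -5.64448923e+01 -2.29511486e-01] [[513.0, 6.0, 94.5], [492.5, -81.6, 94.5]]
('scene',) [ 5.80606970e+02 -5.74071689e+01 -2.21534086e-01] [[510.5, 4.5, 94.5], [490.7, -83.3, 94.5]]
('side', 'scene') [ 5.81621339e+02 -5.69552751e+01 -2.28108890e-01] [[511.9, 5.4, 94.5], [491.6, -82.2, 94.5]]
[[-1.4, -1.1], [-1.2, -0.5], [-1.8, 0.8], [-1.3, 0.8], [-0.7, -0.7], [3.9, 4.6], [0.2, 0.4], [1.9, 0.7], [1.0, -1.4], [1.1, -2.0], [0.0, -1.0], [-1.5, 2.2], [2.1, -2.4], [-0.3, 1.0], [1.4, 0.1], [2.7, 1.1]]
[[255.0, 162.0], [246.0, 42.0], [532.0, 162.0], [558.0, 43.0], [265.0, -90.0], [500.0, -90.0], [320.0, 214.0], [439.0, 214.0]]
```

View pics/w1.png

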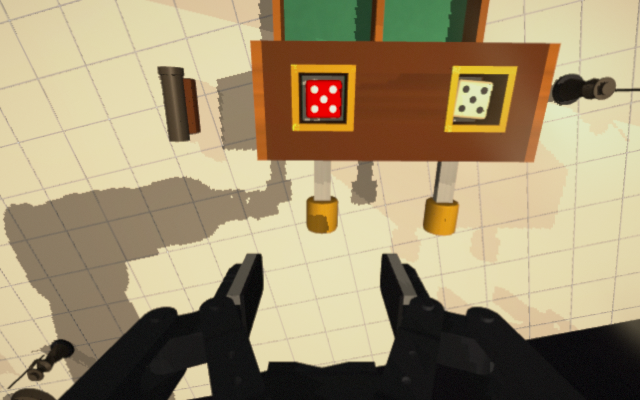

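The wrist view confirms the red die in the left well. The left knob appears at (322,214) and the fit predicted (320,214), about 1 mm off. I'll correct for that, then grasp and pull.

```bash
python3 - <<'E'
from bench import *
import cv2, numpy as np
ux=np.array([np.cos(.228),-np.sin(.228),0])
P=np.array([511.6,4.2,75])
print(robot.movel(P+[0,0,30],vel=120), robot.movel(P,vel=60,threshold=15))
print("gap",grip(0),sensors.read_finger_gap(),sensors.read_gripper_force(),sensors.read_contact_force())
p0=np.array(sensors.read_eef_pos())
print(robot.movel(p0-ux*53,vel=40,threshold=35))
p1=np.array(sensors.read_eef_pos()); print("pulled",(p1-p0)@-ux,sensors.read_finger_gap(),sensors.read_contact_force(),sensors.read_time())
robot.hold(.3)
cv2.imwrite("pics/w2.png",np.vstack([camera("wrist"),camera("side")])[:,:])
E
python3 -c "
import cv2;a=cv2.imread('pics/w2.png');cv2.imwrite('pics/w2s.png',cv2.resize(a,None,fx=.75,fy=.75))"
```

```text
False False
gap False 22.413926047789296 58.72791945934296 [0.91027117 2.94305959 2.25329823]
False
pulled 49.26178975576601 22.444715997870123 [11.57004867  2.4157023  -6.52205147] 7.5167
```

View pics/w2s.png

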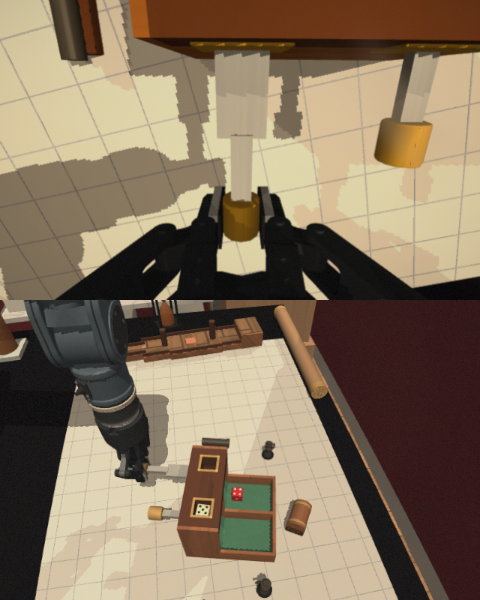

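The red die is in the tray at (237,494) in the stacked picture, and the gate is out at its stop (11 N reaction). The ivory die is still in its well. Next I'll push the knob home.

Run:
```python
from bench import *
import cv2, numpy as np
ux=np.array([np.cos(.228),-np.sin(.228),0])
p1=np.array(sensors.read_eef_pos())
print(robot.movel(p1+ux*53.5,vel=40,threshold=40)); robot.hold(.2)
p2=np.array(sensors.read_eef_pos()); print("pushed",(p2-p1)@ux,p2,sensors.read_finger_gap(),sensors.read_contact_force(),sensors.read_time())
grip(60)
p3=np.array(sensors.read_eef_pos()); print(p3)
robot.movel([p3[0],p3[1],170],vel=120); robot.hold(.2)
robot.movel([511.9,5.4,170],vel=120)
cv2.imwrite("pics/w3.png",cv2.resize(np.vstack([camera("wrist"),camera("side")]),None,fx=.75,fy=.75,interpolation=cv2.INTER_AREA))
print(sensors.read_time())
```

```text
False
pushed 49.93139672018352 [512.93075562   4.65341934  75.60359203] 22.408840007830428 [-8.86701211  5.4942952   8.18880082] 9.7
[516.54349557   3.67311975  75.65276103]
11.6333
```

View pics/w3.png

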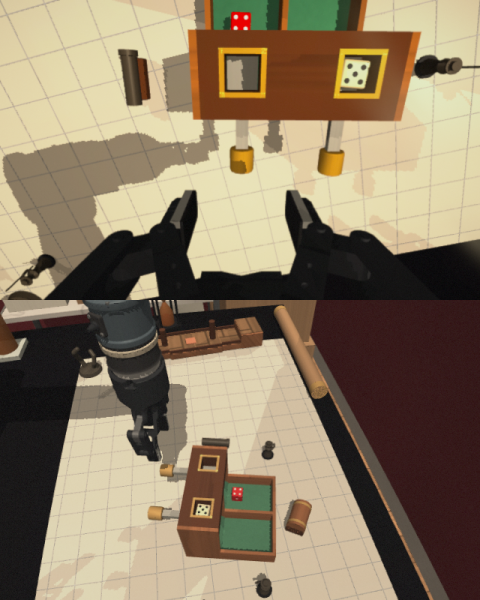

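The knob looks home, with the red die in the tray and the ivory die in its well. I'll check the knob's position numerically against the first wrist picture, taken from the same pose.

Run:
```python
from bench import *
import cv2, numpy as np
a=cv2.imread("pics/w1.png"); b=camera("wrist"); print(sensors.read_eef_pos())
for n,(x,y) in {"left":(322,214),"right":(440,216),"well":(324,70)}.items():
    t=a[y-25:y+25,x-25:x+25]; r=cv2.matchTemplate(b[y-40:y+40,x-40:x+40],t,cv2.TM_CCOEFF_NORMED); _,v,_,l=cv2.minMaxLoc(r); print(n,np.array(l)-15,round(v,3))
```

```text
[511.91079839   5.39175598 170.03380099]
left [ 0 -1] 0.994
right [0 0] 0.998
well [0 0] 0.561
```

```bash
python3 -c "
from bench import *
print(job.finish_job(),sensors.read_time())"
```

```text
the job is handed in; nothing more can be done
the job is handed in; nothing more can be done
```

The red die was in the left well: I pulled that knob out to its stop, the die dropped into the tray, and I pushed the knob back home (within about 1 mm of its starting position on camera). The ivory gate was never touched, and I handed the job in at about 12 s.

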